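# Roll a cart wheel up to the weld stop and chock it

## Robot

A 6-joint arm with a two-finger parallel gripper is mounted at the origin on the work surface. World frame = base frame: x ahead of the robot, y to its left, z up, the work surface at z = 0. Lengths are in mm, angles in rad, forces in N, time in s.
With the tool pointing down it reaches from about 325 to 775 mm from the base axis. Payload 5.5 kg.
Tool frame: the origin (TCP) lies on the centre line of the jaws, within the pads' length; the fingertips stand 11 mm ahead of it and the grasp point (between the pads) lies 8 mm behind it (nose_length is the distance from the TCP to the fingertips, in mm); y points along the fingers, z is the direction in which the jaws open and shut, and the axes are right-handed (so a half turn about y gives the same grasp; the last joint's range is limited). The gripper opens to 85 mm and grips with 20 to 120 N. Pads are 22 mm wide; open, the fingers measure 114 mm over their backs; the gripper's body (76 mm by 85 mm) begins 54 mm behind the grasp point. The pads swing forward as they close: fully open they stand 13 mm farther back than shut.
Start: joints at [1.09, 0.091, 1.231, -0, 1.82, -0.057], TCP at [246.742, 546.932, 242.275] pointing down, gripper open.
Joint ranges: [-2.87, 2.87], [-0.86, 2.18], [0.17, 2.46], [-1.51, 4.65], [0.06, 2.69], [-2.65, 2.65]. Speed limits (rad/s): [2.57, 2.57, 3.01, 3.14, 3.14, 3.14].

## Interface

Orientations are given as a unit quaternion [w, x, y, z].
In Python, from workcell import get_obs, grab_frame, hand_in, nose_length gives the robot as it stands. The module is installed in compiled form; this text tells all that it offers.
- The arm moves only by the tool play_rows, never from a script. Its argument "commands" is a list of rows, each a list of 3 entries, a list of its own where there are three numbers: the shift along the tool's x, y, z in m, then the turn, a rotation vector about the tool's x, y, z in degrees, then the opening, from 0 (shut) to 1 (fully open). In form: [[[x, y, z], [ax, ay, az], fingers], ...]. A call has 1 to 10 rows; each row is the pose to reach, as a shift and turn from the pose commanded when the call began, along the tool's axes at that moment; what a row does not reach only later rows make up. A row lasts 1/8 s, in which the tool goes at most 62.5 mm and 10.7 degrees, less where a joint would pass 70% of its speed; a pose out of reach is approached as far as the arm can. A call with a gripper value outside its range is refused whole. The fingers move at their own pace and stop on an object; "force" is the grip in N (left out, the last holds). Time passes only in rows, so rows that repeat a pose let the fingers close. It gives the time, the measured TCP pose, the force and the opening at its end, in the units of the state.
- get_obs(): the state, without advancing time (a new reading comes with each control period).
- grab_frame(name): name is "scene" or "top" or "wrist"; returns a dict with "image" (384x512x3 uint8, blue, green, red), "depth" (384x512 float32, mm along the optical axis (not along the pixel's ray), 0 where there is no reading), "vertical_fov" (degrees; the focal length in pixels is half the picture's height over the tangent of half this angle, whatever the lens; pixels are square), "cx", "cy" (the principal point, pixels), "eye" and "orientation" of the camera in the world. Camera axes: x right, y down, z forward; pixel columns grow to the right and rows downward; lengths in mm; the calibration is good to about 2 mm. A picture is of the moment at which its call begins.
- hand_in(): hands the job in, once; it reports no verdict.
The state is a dict: "t": time; "joint_pos": joint angles; "joint_velocities": joint speeds; "joint_efforts": joint torques, N m; "tool_pos": TCP position; "ee_rot": TCP orientation; "ft_force": force on the tool from outside, world axes, zero at the start; "ft_torque": the same for the moment, N m; "opening": finger opening in mm.
Only numpy, scipy, OpenCV 4.12 (cv2) and the standard library are available. Lean on these libraries where they do the work, as an engineer would, in place of code of your own. Each camera call takes 0.05 s, during which the arm holds its last target. There are 200 camera calls.

## Task

Roll the blue steel cart wheel on its rim along the welding table up to the adjustable stop, letting it turn freely: do not lift it, drag it along or let it tip over. Let its rim meet the stop's rubber tip squarely and gently, then slide the yellow chock under the back of the rim until the wheel is lightly nipped between chock and stop. Let go with the wheel standing, and leave the other things on the table where they are.

Things in the scene. Friction and masses are not known exactly. Their poses are not given: they have to be found in the camera images.
- wheel_centre (a point): Steel cart wheel standing on its rim, loose: 80 mm diameter, 24 mm wide, 0.5 to 0.8 kg, blue faces with five dark holes. This point is its middle, on the axle, 40 mm above the table. y lies along the axle; x and z turn with the wheel as it rolls (at the start z is up, x points roughly to the stop).
- wheel: The same wheel (origin at its middle). A 14 mm axle pin fixed in it stands out 20 mm beyond each face (ends at y = +-32 mm). It rolls when pushed from behind at both axle ends, fingers loosely astride the wheel; squeezed, it cannot roll, only pivot on the spot or drag. Rolling free it slows by only 0.1 m/s2 (from 0.1 m/s it runs on 50 mm), so brake softly.
- stop_face (a point): Where the stop screw leaves the face of the stop's upright plate, 40 mm above the table. x is level and points into the plate, away from the wheel; the screw sticks out along -x towards the side the wheel comes from; y is level along the plate, z up. The wheel belongs on the screw's line with its axle along this y.
- stop: Adjustable stop: steel angle plate fixed to the table, 80 mm wide, 78 mm high; origin on the table 10 mm behind stop_face, same axes. Screw with a 22 mm rubber buffer at its end. The screw's setting is not measured: the buffer's flat end is 48 to 78 mm in front of stop_face. It yields 1.5 N per mm for 10 mm; 2 to 5 N is gentle, 12 N spoils it.
- chock_grip (a point): Yellow steel wedge chock with an upright grey flat-bar handle, loose, 0.45 to 0.75 kg. This point is the middle of the handle, 53 mm above the table. The handle is 14 mm thick (y), 30 mm long (x), from 30 to 76 mm above the table. Base 90 mm long (x) by 36 mm wide (y), body 30 mm high. The wedge points to +x.
- chock_toe (a point): Middle of the chock's toe edge, on the table, 55 mm along the chock's x from the handle's middle. The wedge face rises from it at 55 degrees to 30 mm. With the wedge face against the rim of the standing wheel, the toe is 21 mm behind the wheel's middle (handle middle 76 mm behind).
- spare_wheel: Bystander, to be left where it is: a second cart wheel without axle, lying flat, 80 mm diameter, 24 mm high.
- magnet_square: Bystander, to be left where it is: red triangular welding magnet, legs 95 mm, 18 mm thick, lying flat.
- hammer: Bystander, to be left where it is: wooden-handled hammer, 280 mm long, lying.
- wrench: Bystander, to be left where it is: steel wrench, 200 mm long, lying.
- spray_can: Bystander, to be left where it is: green and white spray can, 64 mm diameter, 190 mm high.
- round_blank: Bystander, to be left where it is: flat steel disc, 120 mm diameter, 6 mm thick.
- tube_offcut: Bystander, to be left where it is: grey square tube, 120 x 40 x 40 mm.
- chock: The same chock; origin at the centre of its underside, 45 mm behind the toe; x points to the toe, z up.
There are look-alikes about, which are no part of the job. Several things look just like the wheel: the one meant starts farthest to the robot's left.

How it is judged (in metres and radians):
On the way, in this order (a step that is already met when the one before it is completed fails the run):
1. the wheel has rolled half a turn, free to turn (angle between wheel_centre's own z axis and vertical above 2.5 rad), for 0.02 s.
2. the wheel has rolled on to about a full turn (angle between wheel_centre's own z axis and vertical below 0.8 rad), for 0.02 s.
3. the rim presses lightly on the stop's buffer (contact force between wheel and stop above 0.8 N), for 0.2 s.
At the end, for the whole second after the job is handed in: Wheel on its rim (lean under 0.12 rad), axle within 0.14 rad of the stop's y, centre within 9 mm of the screw's line; rim presses buffer and chock, 0.4 N or more each; chock flat behind the wheel, pointing at it within 0.2 rad and 12 mm; all released, at rest (contact force between wheel and stop above 0.4 N and contact force between wheel and chock above 0.4 N and angle between wheel_centre's own y axis and vertical between 1.45 and 1.69 rad and height (world z) of wheel_centre below 0.043 m and angle between the y axis of wheel_centre and the y axis of stop_face, either way round below 0.14 rad and y of wheel_centre in the frame of stop_face between -0.009 and 0.009 m and y of chock_toe in the frame of wheel_centre between -0.012 and 0.012 m and x of chock_toe in the frame of stop_face below -0.09 m and angle between the y axis of chock_grip and the y axis of wheel_centre, either way round below 0.2 rad and angle between chock_grip's own z axis and vertical below 0.06 rad and linear speed of each of wheel, chock below 0.01 m/s); the robot touches nothing.
It fails at once if the wheel is lifted off the table (by more than 8 mm) (height (world z) of wheel_centre above 0.048 m).
It fails at once if the wheel leans over by more than 0.3 rad or falls (angle between wheel_centre's own y axis and vertical below 1.27 rad or angle between wheel_centre's own y axis and vertical above 1.87 rad).
It fails at once if the wheel is pressed on the stop with more than 12 N (contact force between wheel and stop above 12 N).
It fails at once if the robot pushes the stop itself with more than 10 N (contact force between any of the fingers, the arm and stop above 10 N).
It fails at once if a bystander is moved by more than 30 mm (distance of any of spare_wheel, magnet_square, hammer, wrench, spray_can, tube_offcut, round_blank from where it was at the start of the episode above 0.03 m).
It also fails if it takes over 72 s, if anything falls off the work surface, if the arm or the gripper's body presses on something with over 40 N, if the wrist force passes 120 N, or if a joint passes its speed limit or range.

## Working session

There is one attempt and no reset: what is moved stays moved. The work goes in short steps, Python scripts to look and compute and a tool call to move; the robot and the scene stay as the last step left them, time stands still between calls to the robot, and variables do not carry over. Pictures are saved under pics/ and viewed, about 8 in all and at most 12, crops included, and the job is handed in when it is done.

Besides the shell and the picture viewer there is one more tool, called after "Call:" in YAML: its name, and indented under it one key for each argument. play_rows: Moves the arm, as the interface text tells. Its arguments: {"type":"object","properties":{"commands":{"type":"array","items":{"type":"array"}},"force":{"type":"number"}},"required":["commands"]}

```bash
mkdir -p pics; cat > h.py <<'E'
import numpy as np, cv2
from scipy.spatial.transform import Rotation as R
from workcell import get_obs, grab_frame, hand_in, nose_length
def rot(q): return R.from_quat([q[1],q[2],q[3],q[0]])
def K(f):
    h=f["image"].shape[0]; return h/2/np.tan(np.radians(f["vertical_fov"])/2)
def ray(f,u,v,z):
    "pixel -> point on plane z"
    d=rot(f["orientation"]).apply([(u-f["cx"])/K(f),(v-f["cy"])/K(f),1]); e=np.array(f["eye"])
    return e+d*(z-e[2])/d[2]
def cloud(f):
    k=K(f); D=f["depth"]; v,u=np.indices(D.shape)
    P=np.stack([(u-f["cx"])/k*D,(v-f["cy"])/k*D,D],-1)
    W=rot(f["orientation"]).apply(P.reshape(-1,3)).reshape(P.shape)+np.array(f["eye"])
    W[D==0]=np.nan; return W
E
python3 - <<'E'
from h import *
import pickle
o=get_obs(); print({k:np.round(v,3) for k,v in o.items()}, nose_length)
fs={}
for n in("scene","top","wrist"):
    f=grab_frame(n); fs[n]=f; cv2.imwrite(f"pics/{n}0.png",f["image"]); print(n,f["eye"],f["orientation"],f["vertical_fov"],f["cx"],f["cy"])
pickle.dump(fs,open("f0.pkl","wb"))
E
```

```text
{'t': np.float64(0.0), 'joint_pos': array([ 1.09 ,  0.092,  1.232, -0.   ,  1.82 , -0.057]), 'joint_velocities': array([-0.001,  0.001,  0.002,  0.001, -0.   ,  0.   ]), 'joint_efforts': array([ 1.0000e-03, -4.5874e+01, -4.1802e+01,  0.0000e+00,  1.2000e-02,
        0.0000e+00]), 'tool_pos': array([246.608, 546.69 , 241.154]), 'ee_rot': array([-0.691,  0.692, -0.149,  0.149]), 'ft_force': array([-0.171,  0.563, -0.057]), 'ft_torque': array([ 0.022, -0.004,  0.021]), 'opening': np.float64(85.438)} 11.0
scene [1445.65322313   26.37540223 1192.23712213] [-0.21467033  0.66069574  0.68057231 -0.23285001] 51.78017998272694 248.8565156094209 194.4656284834788
top [ 468.23051599  -13.08389241 1435.03172817] [ 0.02919624 -0.70338586  0.70964992 -0.02815854] 53.98187681662712 258.5573144968902 190.1172903764844
wrist [174.17871019 579.54500503 372.27520738] [0.13208255 0.82950825 0.53615043 0.08374355] 63.25906542592404 260.6282340136238 196.43911498364912
```

View pics/scene0.png

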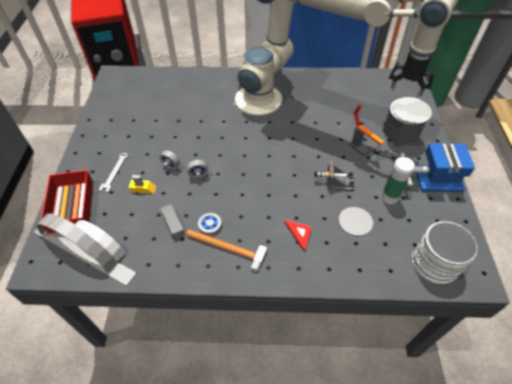

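View pics/top0.png

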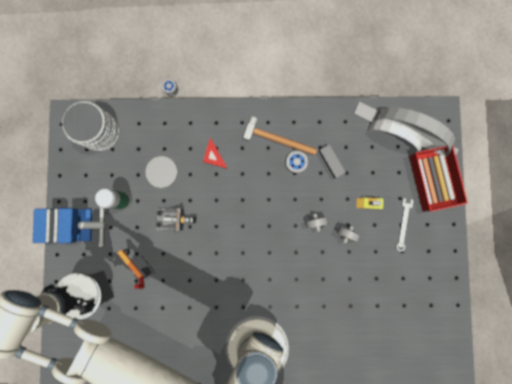

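```bash
python3 - <<'E'
from h import *
import pickle
fs=pickle.load(open("f0.pkl","rb"))
t=fs["top"];s=fs["scene"]
def up(im,a,b,c,d,k): return cv2.resize(im[b:d,a:c],None,fx=k,fy=k,interpolation=cv2.INTER_CUBIC)
A=up(t["image"],145,180,405,260,3)
B=up(s["image"],120,145,376,205,3)
C=up(t["image"],150,75,210,115,3)
w=780; cv=np.zeros((A.shape[0]+B.shape[0]+C.shape[0],w,3),np.uint8)
y=0
for i in(A,B,C): cv[y:y+i.shape[0],:i.shape[1]]=i; y+=i.shape[0]
cv2.imwrite("pics/crop1.png",cv)
print(cv.shape)
for n,u,v,z in[("A",317,222,40),("B",347,235,40),("edge?",170,88,0),("spare",297,161,24),("chock",370,203,50),("stop",180,218,70),("bufend",195,218,40)]: print(n,ray(t,u,v,z).round(0), "depth pt",cloud(t)[v,u].round(0))
# height clusters in region
W=cloud(t); 
for n,(a,b,c,d) in dict(A=(300,205,333,238),B=(335,222,362,248),stop=(150,200,200,236),chock=(350,190,390,215)).items():
    p=W[b:d,a:c].reshape(-1,3); p=p[p[:,2]>8]; h=p[p[:,2]>30]; print(n,len(p),p.min(0).round(),p.max(0).round(),np.median(h,0).round(1))
E
```

```text
(540, 780, 3)
A [ 462. -226.   40.] depth pt [ 462. -220.   78.]
B [ 413. -335.   40.] depth pt [ 415. -327.   76.]
edge? [988. 331.   0.] depth pt [1233.  493. -674.]
spare [ 692. -158.   24.] depth pt [ 693. -158.   20.]
chock [ 530. -421.   50.] depth pt [ 530. -424.   39.]
stop [481. 273.  70.] depth pt [481. 275.  62.]
bufend [480. 224.  40.] depth pt [480. 222.  49.]
A 198 [ 413. -273.    9.] [ 507. -182.   88.] [ 458.6 -220.1   69.3]
B 205 [ 388. -372.    8.] [ 443. -298.   85.] [ 418.  -330.8   68.8]
stop 622 [436. 222.   8.] [539. 396.  86.] [477.  278.3  50. ]
chock 233 [ 512. -473.    8.] [ 547. -387.   81.] [ 528.6 -433.1   34.5]
```

View pics/crop1.png

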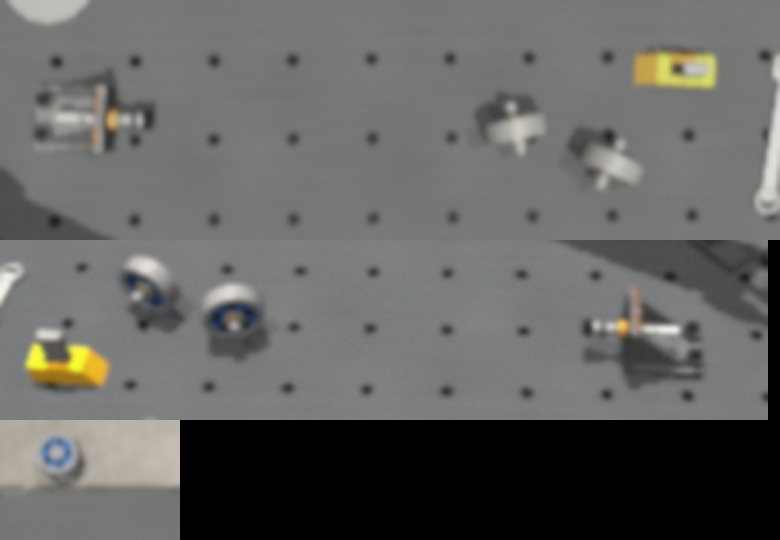

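Candidates: (317,222) standing, y≈-220; (347,235) standing, y≈-330; (297,161) flat with no axle, so the spare; (170,88) on the floor. The crop confirms that (317,222) is the leftmost standing wheel with an axle, so that is the one meant. The stop is at (178,218) with its screw pointing right. The chock is at (370,203) and its toe points left.

```bash
cat >> h.py <<'E'
def plan(pos,jaw,o=None):
    "shift (m, tool axes) and rotvec (deg) to pos with fingers down and tool z along jaw angle (deg in world)"
    o=o or get_obs(); Rc=rot(o["ee_rot"]); a=np.radians(jaw)
    z=np.array([np.cos(a),np.sin(a),0]); y=np.array([0,0,-1.]); x=np.cross(y,z)
    Rt=R.from_matrix(np.stack([x,y,z],1))
    return (Rc.inv().apply(np.array(pos)-o["tool_pos"])/1000).round(4), (Rc.inv()*Rt).as_rotvec(degrees=True).round(2)
E
python3 - <<'E'
from h import *
import pickle
o=get_obs(); M=rot(o["ee_rot"]).as_matrix(); print(M.round(3)); f=pickle.load(open("f0.pkl","rb"))["wrist"]
Mc=rot(f["orientation"]).as_matrix(); print("cam in tool\n",(M.T@Mc).round(3),(M.T@(np.array(f["eye"])-o["tool_pos"])).round(1))
z=M[:,2]; j=np.degrees(np.arctan2(z[1],z[0])); print("jaw ang",j)
for J in (0,180): print(plan([400,230,260],J))
E
```

```text
[[ 0.912 -0.001  0.411]
 [-0.411 -0.001  0.912]
 [-0.    -1.    -0.001]]
cam in tool
 [[-0.     0.951  0.309]
 [ 0.001 -0.309  0.951]
 [ 1.     0.001 -0.001]] [-7.950e+01 -1.309e+02 -1.000e-01]
jaw ang 65.7188015215212
(array([ 0.27  , -0.0183, -0.2257]), array([8.000e-02, 6.572e+01, 5.000e-02]))
(array([ 0.27  , -0.0183, -0.2257]), array([ 5.0000e-02, -1.1428e+02, -9.0000e-02]))
```

Call:
play_rows:
  commands:
    - [[0.05,0,-0.025],[0,10,0],1]
    - [[0.1,0,-0.05],[0,20,0],1]
    - [[0.15,0,-0.075],[0,30,0],1]
    - [[0.2,0,-0.1],[0,40,0],1]
    - [[0.25,0,-0.125],[0,50,0],1]
    - [[0.29,0,-0.145],[0,59,0],1]
    - [[0.317,0,-0.161],[0,65.7,0],1]
    - [[0.317,0,-0.161],[0,65.7,0],1]
    - [[0.317,0,-0.161],[0,65.7,0],1]

```text
t: 1.27
tool_pos: [469.1, 270.2, 242.0]
ee_rot: [-0.5, 0.501, -0.5, 0.499]
ft_force: [-0.9, -0.3, -0.4]
opening: 85.3
```

```bash
python3 - <<'E'
from h import *
import pickle
f=grab_frame("wrist"); o=get_obs(); pickle.dump((f,o),open("stop.pkl","wb")); cv2.imwrite("pics/stop.png",f["image"]); print(o["t"],o["tool_pos"])
W=cloud(f); p=W.reshape(-1,3); p=p[(p[:,2]>6)&(p[:,0]>380)&(p[:,0]<580)&(p[:,1]>130)&(p[:,1]<400)]
top=p[(p[:,2]>72)&(p[:,2]<86)]; print("plate top",len(top),top.min(0),top.max(0),top.mean(0))
c,(w,h),a=cv2.minAreaRect(top[:,:2].astype(np.float32)); print(c,w,h,a)
for y in range(150,300,8):
    s=p[(abs(p[:,1]-y)<4)]
    if len(s)>3: print(y,len(s),s.min(0).round(),s.max(0).round())
E
```

```text
1.325 [468.97960836 270.52795559 242.14838836]
plate top 1046 [437.69732269 271.7055023   72.00996495] [516.92879506 286.94639877  82.63108962] [476.91235773 280.21865335  77.86964312]
(477.3675537109375, 279.3869323730469) 12.530229568481445 79.21214294433594 87.78339385986328
222 78 [465. 221.  42.] [485. 226.  52.]
230 149 [465. 226.  36.] [486. 234.  51.]
238 99 [466. 234.  40.] [486. 242.  51.]
246 150 [466. 242.  32.] [486. 250.  50.]
254 76 [470. 250.  40.] [482. 258.  47.]
262 1639 [399. 258.  38.] [538. 266. 301.]
270 3835 [399. 266.  49.] [538. 274. 307.]
278 14067 [394. 274.  75.] [543. 282. 314.]
286 13299 [394. 282.   9.] [543. 290. 320.]
294 523 [439. 290.  10.] [512. 298.  68.]
```

View pics/stop.png

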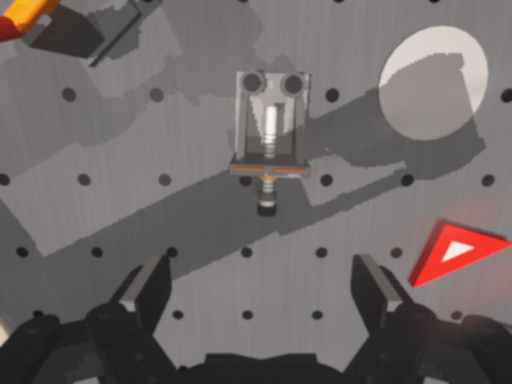

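The stop's buffer end is at about (475.5, 221) and its x axis is at about 88°, matching the given plate width of 79 mm and a setting of 53 mm. Next I look at the wheel and chock.

Call:
play_rows:
  commands:
    - [[0.06,0,0],[0,0,0],1]
    - [[0.12,0,0],[0,0,0],1]
    - [[0.18,0,0],[0,0,0],1]
    - [[0.24,0,0],[0,0,0],1]
    - [[0.3,0,0],[0,0,0],1]
    - [[0.36,0,0],[0,0,0],1]
    - [[0.42,0,0],[0,0,0],1]
    - [[0.48,0,0],[0,0,0],1]
    - [[0.53,0,0],[0,0,0],1]
    - [[0.53,0,0],[0,0,0],1]

```text
t: 2.58
tool_pos: [469.5, -262.0, 241.3]
ee_rot: [0.499, -0.5, 0.501, -0.5]
ft_force: [-0.3, 0.6, 0.1]
opening: 85.4
```

```bash
python3 - <<'E'
from h import *
import pickle
f,o=pickle.load(open("stop.pkl","rb"))
p=cloud(f).reshape(-1,3); q=p[(p[:,2]>73)&(p[:,2]<83)&(p[:,1]>268)&(p[:,1]<292)&(abs(p[:,0]-477)<45)]
print("plate line slope deg",np.degrees(np.arctan(np.polyfit(q[:,0],q[:,1],1)[0])))
q=p[(p[:,2]>44)&(p[:,2]<56)&(p[:,1]>218)&(p[:,1]<258)&(abs(p[:,0]-477)<20)]
print("screw x(y)",np.polyfit(q[:,1]-221,q[:,0],1), "y min pct",np.percentile(q[:,1],[0,2,10]))
f=grab_frame("wrist"); o=get_obs(); pickle.dump((f,o),open("wh.pkl","wb")); cv2.imwrite("pics/wh.png",f["image"]); print(o["t"],o["tool_pos"])
p=cloud(f).reshape(-1,3)
def reg(n,x0,x1,y0,y1,z0,z1):
    q=p[(p[:,0]>x0)&(p[:,0]<x1)&(p[:,1]>y0)&(p[:,1]<y1)&(p[:,2]>z0)&(p[:,2]<z1)]
    if len(q)<5: print(n,len(q)); return
    r=cv2.minAreaRect(q[:,:2].astype(np.float32)); print(n,len(q),q.mean(0).round(1),q.min(0).round(),q.max(0).round(),r)
reg("wheelA top",410,510,-275,-175,72,86)
reg("wheelA mid",410,510,-275,-175,55,86)
reg("pins",410,510,-275,-175,38,49)
reg("chock handle",490,570,-490,-380,70,82)
reg("chock body",490,570,-490,-380,25,36)
reg("chock all",490,570,-500,-370,5,82)
E
```

```text
plate line slope deg -2.1026761577887227
screw x(y) [4.17503132e-02 4.74624886e+02] y min pct [220.55889207 221.58344122 224.06356969]
2.625 [ 469.76282629 -260.32245003  241.68770047]
wheelA top 1229 [ 460.6 -224.1   77.1] [ 445. -251.   72.] [ 477. -200.   81.] ((460.8262023925781, -225.36712646484375), (23.956829071044922, 48.97163391113281), 12.645965576171875)
wheelA mid 1855 [ 460.1 -221.7   73.1] [ 442. -263.   55.] [ 480. -187.   81.] ((460.75445556640625, -225.02120971679688), (23.97909927368164, 73.9844741821289), 12.706780433654785)
pins 498 [ 461.9 -221.6   44.9] [ 429. -239.   39.] [ 492. -185.   49.] ((458.97735595703125, -210.04910278320312), (63.36888885498047, 50.449249267578125), 6.8753838539123535)
chock handle 294 [ 530.1 -437.1   75. ] [ 523. -454.   70.] [ 538. -424.   78.] ((530.7628784179688, -438.7251892089844), (29.99969482421875, 14.202154159545898), 86.49537658691406)
chock body 957 [ 528.5 -428.1   29.8] [ 511. -474.   25.] [ 551. -401.   36.] ((530.7887573242188, -438.18597412109375), (73.4825439453125, 36.32828140258789), 86.92182159423828)
chock all 2147 [ 528.9 -422.8   35.3] [ 511. -474.    5.] [ 551. -387.   78.] ((531.0673217773438, -431.1580810546875), (87.55693054199219, 36.5391845703125), 86.90528869628906)
```

View pics/wh.png

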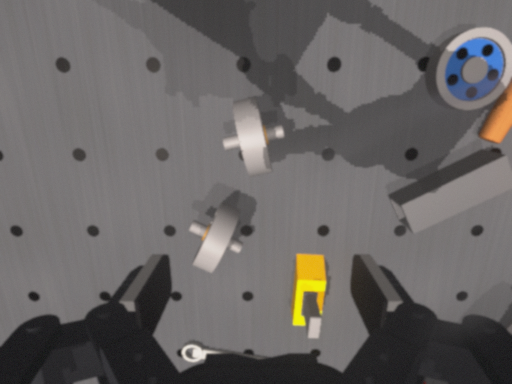

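Call:
play_rows:
  commands:
    - [[-0.02,0.04,-0.005],[0,-6,0],1]
    - [[-0.035,0.09,-0.009],[0,-12.7,0],1]
    - [[-0.035,0.12,-0.009],[0,-12.7,0],1]
    - [[-0.035,0.12,-0.009],[0,-12.7,0],1]
    - [[-0.035,0.12,-0.009],[0,-12.7,0],1]

```text
t: 3.25
tool_pos: [461.6, -224.5, 124.2]
ee_rot: [0.553, -0.552, 0.44, -0.442]
ft_force: [-0.7, 0.6, 0.9]
opening: 85.1
```

```bash
python3 - <<'E'
from h import *
f=grab_frame("wrist"); o=get_obs(); cv2.imwrite("pics/w2.png",f["image"]); print(o["t"],o["tool_pos"])
p=cloud(f).reshape(-1,3)
for z0,z1 in((72,86),(60,86)):
    q=p[(abs(p[:,0]-460)<45)&(abs(p[:,1]+225)<50)&(p[:,2]>z0)&(p[:,2]<z1)]
    print(len(q),q.mean(0).round(1),cv2.minAreaRect(q[:,:2].astype(np.float32)))
print(plan([460.8,-225.2,32],12.7))
E
```

```text
3.3 [ 461.80437697 -225.0128202   124.74747923]
2553 [ 460.1 -222.    77.2] ((460.6368408203125, -224.251953125), (23.922128677368164, 49.049964904785156), 12.446664810180664)
3591 [ 459.2 -217.7   74.3] ((460.388671875, -223.35928344726562), (23.981136322021484, 66.80189514160156), 12.71669864654541)
(array([-0.0003,  0.0927, -0.0013]), array([-0.16,  0.08,  0.13]))
```

Call:
play_rows:
  commands:
    - [[0,0.04,-0.001],[0,0,0],1]
    - [[0,0.075,-0.001],[0,0,0],1]
    - [[0,0.092,-0.001],[0,0,0],1]
    - [[0,0.092,-0.001],[0,0,0],1]
    - [[0,0.092,-0.001],[0,0,0],0.65]
    - [[0,0.092,-0.001],[0,0,0],0.65]
    - [[0,0.092,-0.001],[0,0,0],0.65]
    - [[0,0.092,-0.001],[0,0,0],0.65]
  force: 20

```text
t: 4.3
tool_pos: [461.3, -226.1, 32.7]
ee_rot: [0.553, -0.552, 0.44, -0.443]
ft_force: [1.7, -0.3, 5.7]
opening: 63.3
```

Call:
play_rows:
  commands:
    - [[0,0,0],[0,4,0],0.65]
    - [[0,0,0],[0,8,0],0.65]
    - [[0,0,0],[0,12,0],0.65]
    - [[0,0,0],[0,14.9,0],0.65]
    - [[0,0,0],[0,14.9,0],0.65]
    - [[0,0,0],[0,14.9,0],0.65]
    - [[0,0,0],[0,14.9,0],1]
    - [[0,0,0],[0,14.9,0],1]
    - [[0,0,0],[0,14.9,0],1]

```text
t: 5.42
tool_pos: [459.4, -225.3, 29.9]
ee_rot: [0.49, -0.49, 0.51, -0.509]
ft_force: [-0.9, 1.0, 0.3]
opening: 85.2
```

```bash
cat >> h.py <<'E'
def wheel(f,x,y):
    p=cloud(f).reshape(-1,3)
    q=p[(abs(p[:,0]-x)<25)&(abs(p[:,1]-y)<50)&(p[:,2]>72)&(p[:,2]<86)]
    c,(w,h),a=cv2.minAreaRect(q[:,:2].astype(np.float32)); 
    if w>h: a-=90
    pins=p[(abs(p[:,0]-x)<45)&(abs(p[:,1]-y)<50)&(p[:,2]>38)&(p[:,2]<50)]
    print("wheel",len(q),np.round(c,1),round(w,1),round(h,1),"axle deg",round((a+90)%180-90,1),"zmax",q[:,2].max().round(1))
E
python3 - <<'E'
from h import *
f=grab_frame("wrist"); o=get_obs(); cv2.imwrite("pics/w3.png",f["image"]); print(o["t"],o["tool_pos"].round(1),o["ft_force"].round(1),o["opening"])
wheel(f,461,-224); print(plan([460,-255,32],-2))
E
```

```text
5.475 [ 459.4 -225.3   29.9] [-0.1 -0.1 -0. ] 85.31817388019178
wheel 5892 [ 461.  -214.4] 30.2 24.1 axle deg -2.4 zmax 81.2
(array([ 0.0297, -0.0021,  0.0017]), array([ 0.04, -0.18, -0.02]))
```

View pics/w3.png

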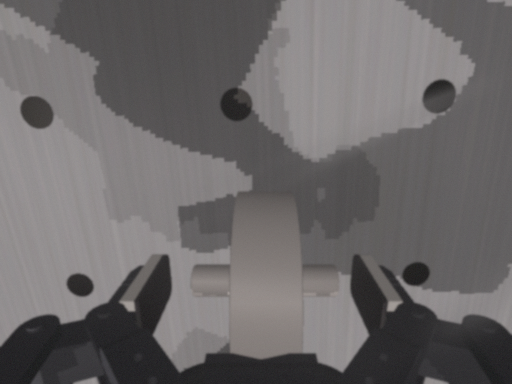

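The wheel stands aligned (axle -2.4°, x≈461), with pins at row 278, and the fingers clear it. I'll back off behind the pins and narrow the fingers.

Call:
play_rows:
  commands:
    - [[0.01,-0.002,0],[0,0,0],1]
    - [[0.02,-0.002,0.001],[0,0,0],1]
    - [[0.032,-0.002,0.001],[0,0,0],1]
    - [[0.032,-0.002,0.001],[0,-0.3,0],1]
    - [[0.032,-0.002,0.001],[0,-0.3,0],0.49]
    - [[0.032,-0.002,0.001],[0,-0.3,0],0.49]
    - [[0.032,-0.002,0.001],[0,-0.3,0],0.49]
    - [[0.032,-0.002,0.001],[0,-0.3,0],0.49]
    - [[0.032,-0.002,0.001],[0,-0.3,0],0.49]

```text
t: 6.6
tool_pos: [459.5, -257.3, 32.3]
ee_rot: [-0.492, 0.492, -0.508, 0.508]
ft_force: [0.1, -0.1, -0.5]
opening: 42.1
```

```bash
cat >> h.py <<'E'
def look(x,y):
    f=grab_frame("wrist"); o=get_obs(); M=rot(o["ee_rot"]).as_matrix()
    print(round(o["t"],2),"tcp",o["tool_pos"].round(1),"F",o["ft_force"].round(1),"open",o["opening"].round(1),"jaw",np.degrees(np.arctan2(M[1,2],M[0,2])).round(2))
    wheel(f,x,y); p=cloud(f).reshape(-1,3)
    for s in(-1,1):
        q=p[(abs(p[:,0]-x-s*23)<7)&(abs(p[:,1]-y)<25)&(p[:,2]>43)&(p[:,2]<50)]
        print(" pin",s,len(q),q.mean(0).round(1) if len(q) else "")
    return f
E
python3 - <<'E'
from h import *
f=look(461,-224); cv2.imwrite("pics/w4.png",f["image"])
E
```

```text
Traceback (most recent call last):
  File "h.py", line 31, in look
    print(round(o["t"],2),"tcp",o["tool_pos"].round(1),"F",o["ft_force"].round(1),"open",o["opening"].round(1),"jaw",np.degrees(np.arctan2(M[1,2],M[0,2])).round(2))
                                                                                         ^^^^^^^^^^^^^^^^^^
AttributeError: 'float' object has no attribute 'round'
```

```bash
sed -i 's/o\["opening"\].round(1)/round(float(o["opening"]),1)/' h.py
python3 - <<'E'
from h import *
f=look(461,-224)
E
```

```text
6.7 tcp [ 459.5 -257.4   32.3] F [ 0.4  0.1 -0.6] open 42.0 jaw -1.88
wheel 10487 [ 462.2 -224.3] 48.7 50.0 axle deg 86.7 zmax 85.8
 pin -1 1045 [ 437.5 -226.4   45.5]
 pin 1 1076 [ 483.9 -228.    45.5]
```

Call:
play_rows:
  commands:
    - [[-0.004,0,0],[0,0,0],0.49]
    - [[-0.008,0,0],[0,0,0],0.49]
    - [[-0.011,0,0],[0,0,0],0.49]
    - [[-0.014,0,0],[0,0,0],0.49]
    - [[-0.018,0,0],[0,0,0],0.49]
    - [[-0.023,0,0],[0,0,0],0.49]
    - [[-0.029,0,0],[0,0,0],0.49]
    - [[-0.036,0,0],[0,0,0],0.49]
    - [[-0.043,0,0],[0,0,0],0.49]
    - [[-0.05,0,0],[0,0,0],0.49]

```text
t: 7.95
tool_pos: [461.1, -206.9, 32.3]
ee_rot: [-0.492, 0.492, -0.508, 0.508]
ft_force: [0.6, -0.3, 0.3]
opening: 41.6
```

```bash
python3 - <<'E'
from h import *
f=look(462,-188); cv2.imwrite("pics/w5.png",f["image"])
E
```

```text
8.0 tcp [ 461.2 -206.2   32.2] F [ 1.3  0.7 -0.2] open 41.8 jaw -1.85
wheel 9275 [ 459.5 -189.4] 45.6 52.2 axle deg 23.6 zmax 86.0
 pin -1 1037 [ 438.8 -189.7   45.7]
 pin 1 1095 [ 484.9 -191.2   45.7]
```

View pics/w5.png

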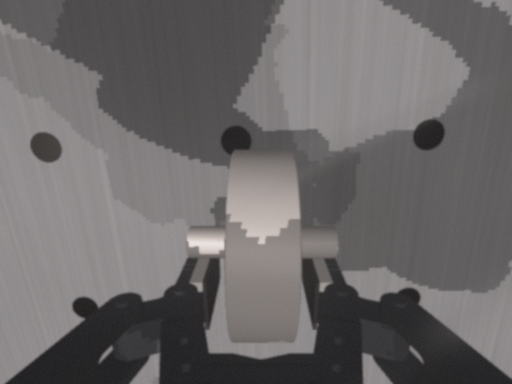

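The wheel rolls with both pins at row 240 against the fingers, so I continue.

Call:
play_rows:
  commands:
    - [[-0.007,0,0],[0,0,0],0.49]
    - [[-0.014,0,0],[0,0,0],0.49]
    - [[-0.022,0,0],[0,0,0],0.49]
    - [[-0.03,0,0],[0,0,0],0.49]
    - [[-0.038,0,0],[0,0,0],0.49]
    - [[-0.046,0,0],[0,0,0],0.49]
    - [[-0.054,0,0],[0,0,0],0.49]
    - [[-0.062,0,0],[0,0,0],0.49]
    - [[-0.07,0,0],[0,0,0],0.49]
    - [[-0.078,0,0],[0,0,0],0.49]

```text
t: 9.25
tool_pos: [463.7, -129.0, 32.3]
ee_rot: [-0.492, 0.492, -0.508, 0.508]
ft_force: [0.7, 0.4, -0.1]
opening: 41.7
```

Call:
play_rows:
  commands:
    - [[-0.008,0,0],[0,0,0],0.49]
    - [[-0.016,0,0],[0,0,0],0.49]
    - [[-0.024,0,0],[0,0,0],0.49]
    - [[-0.032,0,0],[0,0,0],0.49]
    - [[-0.04,0,0],[0,0,0],0.49]
    - [[-0.048,0,0],[0,0,0],0.49]
    - [[-0.056,0,0],[0,0,0],0.49]
    - [[-0.064,0,0],[0,0,0],0.49]
    - [[-0.072,0,0],[0,0,0],0.49]
    - [[-0.08,0,0],[0,0,0],0.49]

```text
t: 10.5
tool_pos: [466.3, -49.0, 32.3]
ee_rot: [0.492, -0.492, 0.508, -0.508]
ft_force: [0.4, -0.1, 0.5]
opening: 41.5
```

```bash
python3 - <<'E'
from h import *
f=look(467,-25)
E
```

```text
10.55 tcp [466.3 -48.2  32.3] F [ 1.6  0.9 -0.2] open 41.9 jaw -1.85
wheel 9300 [467.5 -30.5] 50.8 47.0 axle deg -41.3 zmax 86.0
 pin -1 1017 [443.9 -31.   45.6]
 pin 1 1012 [490.3 -33.   45.8]
```

Call:
play_rows:
  commands:
    - [[-0.008,0,0],[0,0,0],0.49]
    - [[-0.016,0,0],[0,0,0],0.49]
    - [[-0.024,0,0],[0,0,0],0.49]
    - [[-0.032,0,0],[0,0,0],0.49]
    - [[-0.04,0,0],[0,0,0],0.49]
    - [[-0.048,0,0],[0,0,0],0.49]
    - [[-0.056,0,0],[0,0,0],0.49]
    - [[-0.064,0,0],[0,0,0],0.49]
    - [[-0.072,0,0],[0,0,0],0.49]
    - [[-0.08,0,0],[0,0,0],0.49]

```text
t: 11.8
tool_pos: [468.9, 30.9, 32.3]
ee_rot: [-0.492, 0.492, -0.508, 0.508]
ft_force: [-0.1, -0.0, -0.0]
opening: 42.1
```

Call:
play_rows:
  commands:
    - [[-0.008,0,0],[0,0,0],0.49]
    - [[-0.016,0,0],[0,0,0],0.49]
    - [[-0.024,0,0],[0,0,0],0.49]
    - [[-0.032,0,0],[0,0,0],0.49]
    - [[-0.039,0,0],[0,0,0],0.49]
    - [[-0.046,0,0],[0,0,0],0.49]
    - [[-0.052,0,0],[0,0,0],0.49]
    - [[-0.058,0,0],[0,0,0],0.49]
    - [[-0.063,0,0],[0,0,0],0.49]
    - [[-0.068,0,0],[0,0,0],0.49]

```text
t: 13.05
tool_pos: [471.1, 98.7, 32.2]
ee_rot: [0.492, -0.492, 0.508, -0.508]
ft_force: [-0.3, -1.9, 0.8]
opening: 42.2
```

```bash
python3 - <<'E'
from h import *
f=look(472,120)
p=cloud(f).reshape(-1,3)
q=p[(p[:,2]>44)&(p[:,2]<56)&(p[:,1]>200)&(p[:,1]<258)&(abs(p[:,0]-477)<20)]
print("screw",len(q),q.min(0),np.polyfit(q[:,1]-221,q[:,0],1))
q=p[(p[:,2]>40)&(p[:,2]<65)&(abs(p[:,1]-120)<50)&(abs(p[:,0]-472)<20)]
print("wheel front/back",q.min(0),q.max(0))
E
```

```text
13.1 tcp [471.2  99.1  32.3] F [-0.9  0.  -0.3] open 41.8 jaw -1.87
wheel 9318 [474.8 116.2] 52.2 46.0 axle deg -26.0 zmax 85.9
 pin -1 1030 [448.7 116.2  45.7]
 pin 1 1032 [495.3 114.4  45.7]Traceback (most recent call last):
  File "<stdin>", line 5, in <module>
    return umr_minimum(a, axis, None, out, keepdims, initial, where)
ValueError: zero-size array to reduction operation minimum which has no identity
```

Call:
play_rows:
  commands:
    - [[-0.005,0,0],[0,0,0],0.49]
    - [[-0.01,0,0],[0,0,0],0.49]
    - [[-0.015,0,0],[0,0,0],0.49]
    - [[-0.02,0,0],[0,0,0],0.49]
    - [[-0.025,0,0],[0,0,0],0.49]
    - [[-0.03,0,0],[0,0,0],0.49]
    - [[-0.034,0,0],[0,0,0],0.49]
    - [[-0.038,0,0],[0,0,0],0.49]
    - [[-0.041,0,0],[0,0,0],0.49]
    - [[-0.044,0,0],[0,0,0],0.49]

```text
t: 14.35
tool_pos: [472.6, 142.5, 32.3]
ee_rot: [0.492, -0.492, 0.508, -0.508]
ft_force: [-0.5, -0.6, -0.5]
opening: 42.2
```

```bash
python3 - <<'E'
from h import *
f=look(473,162); cv2.imwrite("pics/w6.png",f["image"])
E
```

```text
14.4 tcp [472.6 142.8  32.2] F [0.4 0.8 0. ] open 41.8 jaw -1.87
wheel 9325 [474.1 161.5] 50.6 47.0 axle deg -41.1 zmax 85.8
 pin -1 1033 [449.9 160.1  45.7]
 pin 1 1018 [496.5 158.2  45.7]
```

View pics/w6.png

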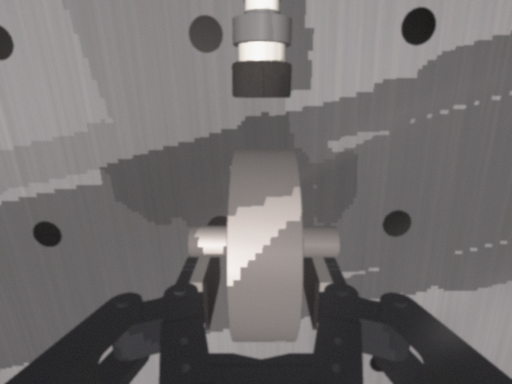

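The wheel (column 265) lines up with the buffer (column 262), with a gap of about 20 mm. Now the slow final approach.

Call:
play_rows:
  commands:
    - [[-0.003,0,0],[0,0,0],0.49]
    - [[-0.0055,0,0],[0,0,0],0.49]
    - [[-0.008,0,0],[0,0,0],0.49]
    - [[-0.01,0,0],[0,0,0],0.49]
    - [[-0.012,0,0],[0,0,0],0.49]
    - [[-0.014,0,0],[0,0,0],0.49]
    - [[-0.0155,0,0],[0,0,0],0.49]
    - [[-0.017,0,0],[0,0,0],0.49]
    - [[-0.0185,0,0],[0,0,0],0.49]
    - [[-0.0195,0,0],[0,0,0],0.49]

```text
t: 15.65
tool_pos: [473.2, 161.9, 32.2]
ee_rot: [0.492, -0.492, 0.508, -0.508]
ft_force: [0.3, 1.1, 0.5]
opening: 42.2
```

```bash
cat >> h.py <<'E'
def gap(f):
    p=cloud(f).reshape(-1,3)
    q=p[(p[:,2]>44)&(p[:,2]<54)&(p[:,1]>190)&(p[:,1]<240)&(abs(p[:,0]-474)<4)]
    print("buffer y",np.percentile(q[:,1],[0,5,20]).round(1) if len(q) else None)
E
python3 - <<'E'
from h import *
f=look(473.5,180); gap(f)
E
```

```text
15.7 tcp [473.2 162.   32.3] F [-1.   0.1 -0.3] open 41.6 jaw -1.88
wheel 9283 [476.5 179.8] 52.1 45.4 axle deg -27.9 zmax 86.0
 pin -1 1064 [450.4 179.   45.7]
 pin 1 1001 [497.  177.2  45.8]
buffer y [216.4 217.8 221.6]
```

Call:
play_rows:
  commands:
    - [[-0.0005,0,0],[0,0,0],0.49]
    - [[-0.001,0,0],[0,0,0],0.49]
    - [[-0.0015,0,0],[0,0,0],0.49]
    - [[-0.002,0,0],[0,0,0],0.49]
    - [[-0.002,0,0],[0,0,0],0.49]
    - [[-0.002,0,0],[0,0,0],0.49]

```text
t: 16.45
tool_pos: [473.3, 163.7, 32.3]
ee_rot: [-0.492, 0.492, -0.508, 0.508]
ft_force: [-0.0, -0.8, 0.6]
opening: 41.9
```

Call:
play_rows:
  commands:
    - [[-0.0005,0,0],[0,0,0],0.49]
    - [[-0.001,0,0],[0,0,0],0.49]
    - [[-0.001,0,0],[0,0,0],0.49]
    - [[-0.001,0,0],[0,0,0],0.49]

```text
t: 16.95
tool_pos: [473.4, 164.7, 32.4]
ee_rot: [-0.492, 0.492, -0.508, 0.508]
ft_force: [-1.0, -4.7, 2.7]
opening: 42.0
```

```bash
python3 - <<'E'
from h import *
F=[]
for i in range(8):
    f=grab_frame("wrist"); F.append(get_obs()["ft_force"])
print(np.mean(F,0),np.std(F,0)); look(473.5,183); gap(f)
E
```

```text
[-0.59902284 -4.35611221  3.06916031] [0.70153697 0.40032975 0.3600363 ]
17.4 tcp [473.4 164.8  32.4] F [-1.  -5.2  4. ] open 41.6 jaw -1.88
wheel 9299 [476.6 182.6] 51.6 45.3 axle deg -28.1 zmax 85.9
 pin -1 1050 [450.4 181.9  45.7]
 pin 1 962 [497.2 180.1  45.7]
buffer y [219.2 220.5 223.4]
```

The buffer reads about 4.4 N and has been held for over 0.4 s. Now I ease off, open and rise.

Call:
play_rows:
  commands:
    - [[0.0007,0,0],[0,0,0],0.49]
    - [[0.0014,0,0],[0,0,0],0.49]
    - [[0.002,0,0],[0,0,0],0.49]
    - [[0.0025,0,0],[0,0,0],0.49]
    - [[0.003,0,0],[0,0,0],0.49]
    - [[0.0035,0,0],[0,0,0],0.49]
    - [[0.004,0,0],[0,0,0],0.49]
    - [[0.009,0,0],[0,0,0],0.49]
    - [[0.013,0,0],[0,0,0],1]
    - [[0.013,0,0],[0,0,0],1]

```text
t: 18.65
tool_pos: [472.9, 151.5, 32.3]
ee_rot: [-0.492, 0.492, -0.508, 0.508]
ft_force: [-0.3, 0.2, 0.5]
opening: 76.4
```

```bash
python3 - <<'E'
from h import *
f=look(473.5,180); gap(f)
E
```

```text
18.7 tcp [472.9 151.6  32.3] F [0.1 0.4 0.7] open 82.8 jaw -1.91
wheel 9791 [474.5 181.6] 49.0 24.2 axle deg -2.1 zmax 81.4
 pin -1 890 [450.5 182.7  45.4]
 pin 1 763 [497.4 181.1  45.4]
buffer y [217.6 218.9 222.4]
```

Call:
play_rows:
  commands:
    - [[0,-0.05,0],[0,0,0],1]
    - [[0,-0.11,0],[0,0,0],1]
    - [[0.06,-0.11,0.008],[0,0,0],1]
    - [[0.12,-0.11,0.016],[0,0,0],1]
    - [[0.18,-0.11,0.024],[0,0,0],1]
    - [[0.24,-0.11,0.032],[0,0,0],1]
    - [[0.3,-0.11,0.04],[0,0,0],1]
    - [[0.36,-0.11,0.048],[0,0,0],1]
    - [[0.42,-0.11,0.056],[0,0,0],1]
    - [[0.48,-0.11,0.064],[0,1.4,0],1]

```text
t: 19.95
tool_pos: [521.2, -331.9, 142.3]
ee_rot: [-0.485, 0.485, -0.514, 0.514]
ft_force: [1.1, 0.6, 0.5]
opening: 85.5
```

Call:
play_rows:
  commands:
    - [[0.06,0,0.007],[0,0,0],1]
    - [[0.1,0,0.011],[0,0,0],1]
    - [[0.108,0,0.011],[0,0,0],1]
    - [[0.108,0,0.011],[0,0,0],1]
    - [[0.108,0,0.011],[0,0,0],1]

```text
t: 20.58
tool_pos: [526.4, -437.0, 142.6]
ee_rot: [-0.486, 0.486, -0.514, 0.514]
ft_force: [-0.4, -0.5, -0.5]
opening: 85.6
```

```bash
python3 - <<'E'
from h import *
f=grab_frame("wrist"); o=get_obs(); print(o["t"],o["tool_pos"].round(1))
p=cloud(f).reshape(-1,3)
for n,z0,z1 in(("handle",72,80),("body",26,33)):
    q=p[(abs(p[:,0]-530)<30)&(abs(p[:,1]+438)<55)&(p[:,2]>z0)&(p[:,2]<z1)]
    print(n,len(q),q.mean(0).round(1),cv2.minAreaRect(q[:,:2].astype(np.float32)))
print(plan([530.8,-438.7,48],-3.2))
E
```

```text
20.625 [ 526.4 -437.   142.7]
handle 816 [ 530.7 -438.2   75.3] ((530.8670043945312, -439.0166931152344), (29.35489273071289, 13.677705764770508), 86.65245819091797)
body 2506 [ 530.9 -431.5   29.6] ((530.885498046875, -438.208740234375), (72.51256561279297, 36.055240631103516), 86.52713012695312)
(array([0.0015, 0.0947, 0.0044]), array([-0.02,  0.01, -0.  ]))
```

Call:
play_rows:
  commands:
    - [[0.001,0.02,0.0045],[0,0,0],1]
    - [[0.001,0.06,0.0045],[0,0,0],1]
    - [[0.001,0.093,0.0045],[0,0,0],1]
    - [[0.001,0.093,0.0045],[0,0,0],1]
    - [[0.001,0.093,0.0045],[0,0,0],0]
    - [[0.001,0.093,0.0045],[0,0,0],0]
    - [[0.001,0.093,0.0045],[0,0,0],0]
    - [[0.001,0.093,0.0045],[0,0,0],0]
    - [[0.001,0.093,0.0045],[0,0,0],0]
    - [[0.001,0.093,0.0045],[0,0,0],0]
  force: 40

```text
t: 21.88
tool_pos: [530.8, -440.0, 50.3]
ee_rot: [-0.486, 0.485, -0.514, 0.515]
ft_force: [0.3, 0.8, 4.2]
opening: 13.7
```

Call:
play_rows:
  commands:
    - [[0,0,0],[0,0,0],0]
    - [[0,0,0],[0,0,0],0]
    - [[0,0,0],[0,0,0],0]

```text
t: 22.25
tool_pos: [530.8, -440.0, 50.3]
ee_rot: [-0.486, 0.485, -0.513, 0.515]
ft_force: [1.5, 0.1, 5.5]
opening: 13.4
```

```bash
python3 - <<'E'
from h import *
o=get_obs(); print(o["t"],o["tool_pos"].round(1),o["ft_force"].round(1),o["opening"])
print(plan([471.5,70,56],-2))
E
```

```text
22.25 [ 530.8 -440.    50.3] [1.5 0.1 5.5] 13.443064139022084
(array([-0.5058, -0.0064, -0.0884]), array([-0.08, -1.28,  0.06]))
```

Call:
play_rows:
  commands:
    - [[0,-0.008,0],[0,0,0],0]
    - [[-0.03,-0.008,-0.005],[0,0,0],0]
    - [[-0.08,-0.008,-0.014],[0,0,0],0]
    - [[-0.14,-0.008,-0.024],[0,0,0],0]
    - [[-0.2,-0.008,-0.035],[0,0,0],0]
    - [[-0.26,-0.008,-0.045],[0,0,0],0]
    - [[-0.32,-0.008,-0.056],[0,-1.3,0],0]
    - [[-0.37,-0.008,-0.065],[0,-1.3,0],0]
    - [[-0.41,-0.008,-0.072],[0,-1.3,0],0]
    - [[-0.44,-0.008,-0.077],[0,-1.3,0],0]

```text
t: 23.5
tool_pos: [476.6, 5.8, 55.3]
ee_rot: [0.491, -0.493, 0.509, -0.507]
ft_force: [0.8, 0.3, -7.7]
opening: 13.4
```

Call:
play_rows:
  commands:
    - [[-0.025,0,-0.004],[0,0,0],0]
    - [[-0.042,0,-0.01],[0,0,0],0]
    - [[-0.042,0,-0.012],[0,0,0],0]
    - [[-0.042,0,-0.012],[0,0,0],0]

```text
t: 24.0
tool_pos: [467.7, 45.8, 56.8]
ee_rot: [0.491, -0.492, 0.509, -0.509]
ft_force: [0.2, -0.6, -6.8]
opening: 13.4
```

```bash
python3 - <<'E'
from h import *
f=look(473.5,181); gap(f); cv2.imwrite("pics/w7.png",f["image"])
p=cloud(f).reshape(-1,3)
q=p[(abs(p[:,0]-471)<30)&(p[:,1]>60)&(p[:,1]<138)&(p[:,2]>22)&(p[:,2]<45)]
print("chock",len(q),q.min(0).round(1),q.max(0).round(1),cv2.minAreaRect(q[:,:2].astype(np.float32)))
E
```

```text
24.05 tcp [467.9  45.7  56.9] F [ 1.2  0.1 -6. ] open 13.3 jaw -2.03Traceback (most recent call last):
  File "<stdin>", line 2, in <module>
  File "h.py", line 32, in look
    wheel(f,x,y); p=cloud(f).reshape(-1,3)
    ~~~~~^^^^^^^
  File "h.py", line 28, in wheel
    print("wheel",len(q),np.round(c,1),round(w,1),round(h,1),"axle deg",round((a+90)%180-90,1),"zmax",q[:,2].max().round(1))
                                                                                                      ~~~~~~~~~~^^
    return umr_maximum(a, axis, None, out, keepdims, initial, where)
ValueError: zero-size array to reduction operation maximum which has no identity
```

```bash
python3 - <<'E'
from h import *
t=grab_frame("top"); w=grab_frame("wrist")
p=cloud(t).reshape(-1,3)
q=p[(abs(p[:,0]-474)<40)&(abs(p[:,1]-181)<45)&(p[:,2]>55)]
print(len(q)); 
if len(q): print(q.min(0),q.max(0),q.mean(0),cv2.minAreaRect(q[:,:2].astype(np.float32)))
print(get_obs()["ft_force"])
c=cv2.resize(t["image"][180:260,165:265],(500,400),interpolation=cv2.INTER_CUBIC)
cv2.imwrite("pics/w7.png",cv2.hconcat([c,cv2.resize(w["image"],(300,225)).copy() if 0 else cv2.copyMakeBorder(cv2.resize(w["image"],(300,225)),0,175,0,0,cv2.BORDER_CONSTANT)]))
E
```

```text
112
[461.7599848  160.10537488  57.05030355] [483.91727573 224.73775053  85.99985696] [472.87774647 187.52029021  75.17617967] ((472.8091735839844, 192.40342712402344), (64.74588775634766, 21.71126937866211), 89.412353515625)
[-0.0662735  -0.64446851 -7.31132186]
```

View pics/w7.png

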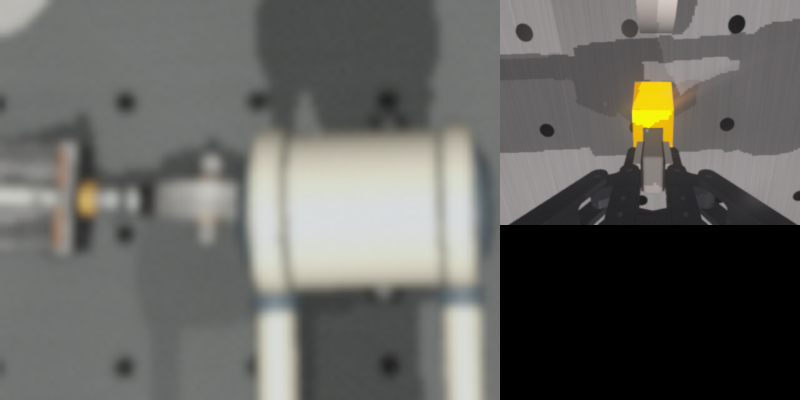

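The wheel stands at the buffer (top view, about column 190) and the chock is in line behind it. I'll set it down and slide it in.

Call:
play_rows:
  commands:
    - [[-0.008,0,0.0015],[0,0,0],0]
    - [[-0.018,0.003,0.0015],[0,0,0],0]
    - [[-0.025,0.006,0.0015],[0,0,0],0]
    - [[-0.028,0.0068,0.0015],[0,0,0],0]
    - [[-0.031,0.0068,0.0015],[0,0,0],0]
    - [[-0.035,0.0068,0.0015],[0,0,0],0]
    - [[-0.04,0.0068,0.0015],[0,0,0],0]
    - [[-0.045,0.0068,0.0015],[0,0,0],0]
    - [[-0.048,0.0068,0.0015],[0,0,0],0]
    - [[-0.05,0.0068,0.0015],[0,0,0],0]

```text
t: 25.4
tool_pos: [471.5, 96.4, 50.7]
ee_rot: [-0.491, 0.491, -0.508, 0.509]
ft_force: [-0.3, -2.9, -2.3]
opening: 13.5
```

```bash
cat >> h.py <<'E'
def force(n=5):
    F=[];
    for i in range(n): f=grab_frame("wrist"); o=get_obs(); F.append(o["ft_force"])
    print(round(o["t"],2),o["tool_pos"].round(1),"F",np.mean(F,0).round(2)); return f
E
python3 - <<'E'
from h import *
force(3)
E
```

```text
25.55 [471.5  96.6  50.6] F [ 0.15 -0.44 -3.41]
```

Call:
play_rows:
  commands:
    - [[-0.001,0.0005,0],[0,0,0],0]
    - [[-0.002,0.0005,0],[0,0,0],0]
    - [[-0.003,0.0005,0],[0,0,0],0]
    - [[-0.004,0.0005,0],[0,0,0],0]
    - [[-0.005,0.0005,0],[0,0,0],0]

```text
t: 26.18
tool_pos: [472.0, 101.1, 50.6]
ee_rot: [-0.491, 0.491, -0.508, 0.509]
ft_force: [0.1, -4.9, 2.2]
opening: 13.2
```

Call:
play_rows:
  commands:
    - [[-0.001,0,0],[0,0,0],0]
    - [[-0.002,0,0],[0,0,0],0]

```text
t: 26.42
tool_pos: [472.1, 103.1, 50.6]
ee_rot: [-0.491, 0.491, -0.508, 0.509]
ft_force: [-0.1, -4.2, 2.9]
opening: 13.4
```

Call:
play_rows:
  commands:
    - [[-0.001,0,0],[0,0,0],0]

```text
t: 26.55
tool_pos: [472.1, 104.1, 50.6]
ee_rot: [-0.491, 0.491, -0.508, 0.509]
ft_force: [0.3, -5.5, 2.8]
opening: 13.4
```

```bash
python3 - <<'E'
from h import *
f=force(4)
p=cloud(f).reshape(-1,3)
q=p[(abs(p[:,0]-474)<10)&(p[:,1]>135)&(p[:,1]<185)&(p[:,2]>35)]
print(len(q),q.min(0),q.max(0))
q=p[(abs(p[:,0]-473)<10)&(p[:,1]>110)&(p[:,1]<185)&(p[:,2]>3)&(p[:,2]<30)]
print(len(q),q.min(0),q.max(0))
E
```

```text
26.75 [472.1 104.2  50.5] F [ 0.09 -4.68  2.39]
6061 [464.00064239 143.57004171  53.8391697 ] [483.98300679 184.98789132  81.272608  ]
736 [463.00454518 110.09407668  27.98974504] [482.97070784 136.07992674  29.99875813]
```

```bash
cat >> h.py <<'E'
def rim(f):
    p=cloud(f).reshape(-1,3)
    q=p[(abs(p[:,0]-474)<7)&(p[:,1]>140)&(p[:,1]<225)&(p[:,2]>58)&(p[:,2]<83)]
    from scipy.optimize import least_squares
    r=least_squares(lambda s:np.hypot(q[:,1]-s[0],q[:,2]-s[1])-40,[181,40],loss="soft_l1")
    w=p[(p[:,1]>140)&(p[:,1]<200)&(p[:,2]>72)&(p[:,2]<83)&(abs(p[:,0]-474)<25)]
    c,(a,b),g=cv2.minAreaRect(w[:,:2].astype(np.float32))
    print("rim centre y,z",r.x.round(2),"rms",np.sqrt(np.mean(r.fun**2)).round(2),"top x range",np.percentile(w[:,0],[1,99]).round(1),g)
    b=p[(abs(p[:,0]-472)<30)&(p[:,1]>75)&(p[:,1]<165)&(p[:,2]>5)&(p[:,2]<32)]
    print("chock maxy",b.max(0).round(1),b.min(0).round(1))
E
python3 - <<'E'
from h import *
rim(force(2))
E
```

```text
26.85 [472.1 104.2  50.6] F [ 0.18 -5.9   2.15]
rim centre y,z [180.81  39.32] rms 0.55 top x range [462.7 486.4] 88.12699890136719
chock maxy [490.9 146.7  32. ] [453.8 102.5  16.9]
```

Call:
play_rows:
  commands:
    - [[-0.001,0,0],[0,0,0],0]
    - [[-0.001,0,0],[0,0,0],0]

```text
t: 27.1
tool_pos: [472.1, 105.0, 50.6]
ee_rot: [-0.491, 0.491, -0.508, 0.509]
ft_force: [0.2, -5.2, 2.8]
opening: 13.6
```

```bash
python3 - <<'E'
from h import *
rim(force(3))
E
```

```text
27.25 [472.2 105.   50.6] F [ 0.02 -5.97  3.8 ]
rim centre y,z [180.87  39.34] rms 0.53 top x range [462.7 486.4] 87.91860961914062
chock maxy [490.9 147.9  32. ] [453.7 103.8  18. ]
```

Call:
play_rows:
  commands:
    - [[-0.001,0,0],[0,0,0],0]
    - [[-0.001,0,0],[0,0,0],0]

```text
t: 27.5
tool_pos: [472.2, 105.6, 50.6]
ee_rot: [-0.491, 0.491, -0.508, 0.509]
ft_force: [0.4, -8.2, 3.4]
opening: 13.5
```

```bash
python3 - <<'E'
from h import *
rim(force(3))
E
```

```text
27.65 [472.2 105.5  50.7] F [-0.57 -7.32  4.41]
rim centre y,z [181.29  39.32] rms 0.55 top x range [462.7 486.3] 88.05021667480469
chock maxy [491. 148.  32.] [453.8 103.9  17.9]
```

Call:
play_rows:
  commands:
    - [[-0.0008,0,0],[0,0,0],0]
    - [[-0.0008,0,0],[0,0,0],0]

```text
t: 27.9
tool_pos: [472.2, 105.9, 50.8]
ee_rot: [-0.491, 0.491, -0.508, 0.51]
ft_force: [-0.6, -8.7, 5.4]
opening: 13.5
```

```bash
python3 - <<'E'
from h import *
rim(force(4))
E
```

```text
28.1 [472.2 105.9  50.8] F [-0.29 -8.96  5.1 ]
rim centre y,z [181.55  39.33] rms 0.54 top x range [462.7 486.3] 88.10114288330078
chock maxy [490.9 148.3  32. ] [453.9 104.5  17.7]
```

Call:
play_rows:
  commands:
    - [[0,0,0],[0,0,0],0.1]
    - [[0,0,0],[0,0,0],0.3]
    - [[0,0,0],[0,0,0],0.6]
    - [[0,0,0],[0,0,0],0.6]
    - [[0,0,0],[0,0,0],0.6]

```text
t: 28.72
tool_pos: [471.6, 107.4, 49.9]
ee_rot: [0.491, -0.491, 0.509, -0.508]
ft_force: [-0.4, 0.1, -0.1]
opening: 51.0
```

```bash
python3 - <<'E'
from h import *
rim(force(3)); print(get_obs()["opening"])
E
```

```text
28.88 [471.7 107.2  49.9] F [-0.37  0.35 -0.52]
rim centre y,z [181.35  39.33] rms 0.54 top x range [462.7 486.3] 88.08228302001953
chock maxy [491.1 148.2  32. ] [452.6  75.   17.9]
51.29060727972096
```

The chock holds the wheel after release. I'll grip it again and nudge it slightly further for margin.

Call:
play_rows:
  commands:
    - [[0,-0.0005,0],[0,0,0],0]
    - [[0,-0.0005,0],[0,0,0],0]
    - [[0,-0.0005,0],[0,0,0],0]
    - [[0,-0.0005,0],[0,0,0],0]
    - [[0,-0.0005,0],[0,0,0],0]
    - [[-0.0005,-0.0005,0],[0,0,0],0]
    - [[-0.001,-0.0005,0],[0,0,0],0]
    - [[-0.0015,-0.0005,0],[0,0,0],0]
    - [[-0.0018,-0.0005,0],[0,0,0],0]
    - [[-0.0018,-0.0005,0],[0,0,0],0]

```text
t: 30.12
tool_pos: [471.9, 107.4, 50.7]
ee_rot: [-0.49, 0.492, -0.508, 0.51]
ft_force: [1.2, -8.0, 1.6]
opening: 13.5
```

```bash
python3 - <<'E'
from h import *
rim(force(3)); print(get_obs()["opening"])
E
```

```text
30.27 [471.9 107.3  50.7] F [ 1.   -7.5   2.14]
rim centre y,z [181.41  39.33] rms 0.54 top x range [462.6 486.3] 87.82417297363281
chock maxy [490.7 148.9  32. ] [453.7 105.5  16.7]
13.47580682874529
```

Call:
play_rows:
  commands:
    - [[-0.0006,0,0],[0,0,0],0]
    - [[-0.0012,0,0],[0,0,0],0]
    - [[-0.0012,0,0],[0,0,0],0]

```text
t: 30.65
tool_pos: [471.9, 107.9, 50.8]
ee_rot: [-0.49, 0.492, -0.508, 0.51]
ft_force: [0.7, -9.5, 3.6]
opening: 13.8
```

```bash
python3 - <<'E'
from h import *
rim(force(3))
E
```

```text
30.8 [471.9 107.9  50.8] F [ 0.35 -9.81  3.2 ]
rim centre y,z [181.89  39.34] rms 0.54 top x range [462.6 486.3] 88.09525299072266
chock maxy [490.7 150.2  32. ] [453.6 106.3  16.7]
```

Wheel advanced about 1.1 mm past the first rim reading (≈1.6 N or more). Now I release, rise clear and check.

Call:
play_rows:
  commands:
    - [[0,0,0],[0,0,0],0.1]
    - [[0,0,0],[0,0,0],0.3]
    - [[0,0,0],[0,0,0],0.6]
    - [[0,0,0],[0,0,0],0.6]
    - [[0,0,0],[0,0,0],0.6]

```text
t: 31.42
tool_pos: [471.7, 110.3, 50.4]
ee_rot: [0.491, -0.491, 0.509, -0.508]
ft_force: [0.2, -0.5, -0.2]
opening: 51.2
```

```bash
python3 - <<'E'
from h import *
rim(force(3)); print(get_obs()["opening"])
E
```

```text
31.57 [471.8 110.2  50.5] F [ 0.56 -0.09 -0.08]
rim centre y,z [181.79  39.35] rms 0.55 top x range [462.7 486.4] 87.64193725585938
chock maxy [490.6 149.4  32. ] [452.3  75.1  17.2]
51.08616571688245
```

Call:
play_rows:
  commands:
    - [[0,-0.02,0],[0,0,0],0.6]
    - [[0,-0.07,0],[0,0,0],0.6]
    - [[0.01,-0.12,0],[0,0,0],0.6]
    - [[0.01,-0.16,0],[0,0,0],0.6]
    - [[0.01,-0.16,0],[0,0,0],0.6]
    - [[0.01,-0.16,0],[0,0,0],0.6]

```text
t: 32.33
tool_pos: [471.3, 100.1, 209.8]
ee_rot: [0.491, -0.491, 0.509, -0.508]
ft_force: [-0.6, 0.8, 0.6]
opening: 51.3
```

```bash
python3 - <<'E'
from h import *
f=force(1); rim(f); cv2.imwrite("pics/end.png",f["image"])
p=cloud(f).reshape(-1,3)
for n,z0,z1 in(("handle",71,80),("body",26,34)):
    q=p[(abs(p[:,0]-472)<30)&(p[:,1]>60)&(p[:,1]<138)&(p[:,2]>z0)&(p[:,2]<z1)]
    if len(q): print(n,len(q),cv2.minAreaRect(q[:,:2].astype(np.float32)), q[:,2].mean())
wheel(f,474,181)
E
```

```text
32.38 [471.  100.1 208.9] F [-0.34  0.22 -0.13]
rim centre y,z [181.57  39.34] rms 0.61 top x range [462.6 486.1] 87.7237777709961
chock maxy [490.8 157.9  32. ] [452.5  75.    5.1]
handle 504 ((471.7025451660156, 105.88924407958984), (30.332069396972656, 13.182829856872559), 87.55683135986328) 75.30939648185311
body 1621 ((471.37384033203125, 104.20071411132812), (67.52183532714844, 35.98128890991211), 88.07049560546875) 29.77803729834984
wheel 1771 [474.6 181.6] 49.5 23.9 axle deg -2.3 zmax 81.5
```

View pics/end.png

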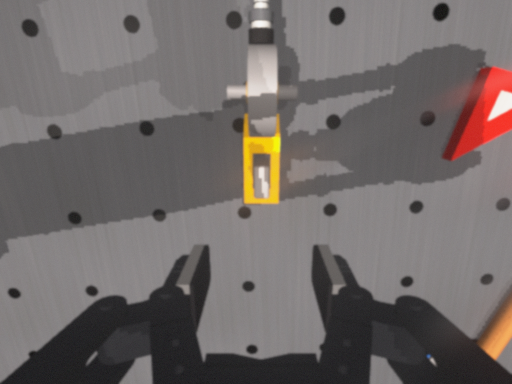

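The wheel stands between the buffer (column 262, row 40) and the chock (column 262, row 165), in line. The handle is 76 mm behind the wheel's middle, as specified for contact.

```bash
python3 -c "
from workcell import hand_in; print(hand_in())"
```

```text
the job is handed in; nothing more can be done
None
```

I handed the job in at about 32 s. The wheel is standing, lightly nipped between the stop and the chock, and the gripper is well clear. No verdict came back, so the checks below are my own.

**What I did:** I turned the leftmost wheel about 15° on the spot to face the stop. Then I rolled it about 405 mm with the fingers loosely behind both axle pins. It met the buffer slowly, pressed at about 4.4 N for over 0.4 s, and I let it go. I then carried the chock just above the table, set it down about 20–25 mm short of the rim and slid it in. After the first release I nudged it about 0.5 mm further for margin.

**Last checks:**

| Check | Measured |
|---|---|
| Wheel height | standing, top of rim at about 81 mm |
| Axle against the stop's y | within about 0.3° (axle -2.3°, stop about -2.1°) |
| Wheel off the screw's line | about 1.5 mm |
| Chock heading | about 88°, in line with the wheel |
| Chock handle behind the wheel's middle | 76 mm, the contact value you gave |

**Less certain:**
- **Final nip force:** I could not measure it directly. About 0.8–1 mm of wheel movement onto the buffer suggests 1–1.5 N. The last image read the wheel's centre 0.2 mm lower than the one before it; that is within the noise, or a slight relaxing.
- **Bystanders:** I kept the arm clear of them but did not measure their positions again at the end.

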